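# Load the embossing press

## Robot

A 6-joint arm with a two-finger parallel gripper is mounted at the origin on a cart in front of the work surface, level with it; the furniture and walls round the work are solid. World frame = base frame: x ahead of the robot, y to its left, z up, the work surface at z = 0. Lengths are in m, angles in rad, forces in N, time in s.
With the tool pointing down it reaches from about 0.25 to 0.8 m from the base axis. Payload 8.5 kg.
Tool frame: the origin (TCP) lies between the finger pads; the fingertips stand 14 mm ahead of it and the grasp point (between the pads) lies 5 mm behind it; z points along the fingers, y is the line along which they close (so a half turn about z gives the same grasp; the last joint's range is limited). The gripper opens to 85 mm and grips with 20 to 120 N. Pads are 22 mm wide; open, the fingers measure 114 mm over their backs; the gripper's body (76 mm by 85 mm) begins 54 mm behind the grasp point. The pads swing forward as they close: fully open they stand 13 mm farther back than shut.
Start: joints at [1.101, 0.238, -0.013, 1.319, 0, 1.571], TCP at [0.238, 0.468, 0.245] pointing down, gripper open.
Joint ranges: [-2.66, 2.66], [-1.03, 1.9], [-1.14, 1.46], [-1.82, 2.27], [-1.45, 1.34], [-3.14, 3.14]. Speed limits (rad/s): [2.22, 2.22, 2.79, 3.14, 3.14, 3.14].

## Interface

Orientations are given as a 3x3 rotation matrix whose columns are the frame's x, y, z axes.
In Python, from bench import monitor, eyes, job gives the robot as it stands.
- The arm moves only by the tool servo_tool, never from a script. Its argument "increments" is a list of rows, each an object with "linear": the shift along the tool's x, y, z in mm, a list of three; "spin": the turn about the tool's z in degrees; "grip": the closure in counts, from 0 (fully open) to 255 (shut). In form: [{"linear": [x, y, z], "spin": spin, "grip": grip}, ...]. A call has exactly 5 rows; each row shifts and turns the commanded pose from where the row before left it, along the tool's axes as they then stand; what a row does not reach is not made up. A row lasts 1/10 s, in which the tool goes at most 50 mm and 8.59 degrees, less where a joint would pass 70% of its speed; a pose out of reach is approached as far as the arm can. A call with a gripper value outside its range is refused whole. The fingers move at their own pace and stop on an object; "grip_force" is the grip in N (left out, the last holds). Time passes only in rows, so rows that do not move let the fingers close, or fill a call up. It gives the time, the measured TCP pose, the force, the opening and the grip force at its end, in the units of the state.
- monitor.sense(): the state, without advancing time (a new reading comes with each control period).
- eyes.grab_frame(name): name is "side" or "top"; returns a dict with "frame" (420x560x3 uint8, blue, green, red), "depth" (420x560 float32, m along the optical axis (not along the pixel's ray), 0 where there is no reading), "K" (3x3 intrinsics, pixels), "k1" (the pictures are not rectified: a ray, as slopes to the right and down, at radius r is drawn at 1 + k1 r^2 times it, then the intrinsics apply), "cam_to_world" (4x4, takes a point from camera to world coordinates). Camera axes: x right, y down, z forward; pixel columns grow to the right and rows downward; lengths in m; the calibration is good to about 2 mm. A picture is of the moment at which its call begins.
- job.job_done(): hands the job in; it is judged then, once.
The state is a dict: "clock": time; "q": joint angles; "qvel": joint speeds; "effort": joint torques, N m; "eef_pos": TCP position; "tcp_rot": TCP orientation; "wrist_force": force on the tool from outside, world axes, zero at the start; "ft_torque": the same for the moment, N m; "opening": opening from 0.0 (shut) to 1.0 (fully open); "finger_force": force on a finger pad.
Only numpy, scipy, OpenCV 4.12 (cv2) and the standard library are available. Lean on these libraries where they do the work, as an engineer would, in place of code of your own. Each camera call takes 0.05 s, during which the arm holds its last target. There are 200 camera calls.

## Task

Load the small green embossing press: with its shuttle still drawn out, lay the round brass blank in the round nest and the square brass blank in the square nest, each flat on the nest's floor. Then slide the shuttle by its red tab fully home under the bridge, with both blanks still seated. Leave the pattern weight, needle box, bobbin and chalk beside the work where they are.

Things in the scene. Friction and masses are not known exactly. Their poses are not given: they have to be found in the camera images.
- round_center (a point): centre of the loose round brass blank: a disc 40 mm in diameter, 10 mm thick (100 g), lying flat on the table at the start; z is the disc's axis
- square_center (a point): centre of the loose square brass blank: 40 x 40 mm, 10 mm thick (120 g), lying flat on the table at the start; x and y run square to its sides, z is its thickness
- nest_round (a point): centre of the floor of the round nest in the bright aluminium shuttle, with a black floor: 42 mm in diameter, 5 mm deep, with a 1.5 mm chamfered mouth, so that a seated blank stands 5 mm proud of the shuttle (its centre 5 mm above this point). x points along the shuttle's travel, into the press; z up. Moves with the shuttle
- nest_square (a point): centre of the floor of the square, black-floored nest, 76 mm to the right (-y of the nest frame) of the round one: 42 x 42 mm, sides along this frame's x and y, 5 mm deep, 1.5 mm chamfer; x points along the shuttle's travel, into the press; z up. Moves with the shuttle
- tab_top (a point): middle of the top edge of the upright red tab on the shuttle's near end: 10 mm thick along the travel, 50 mm wide across it, standing 35 mm above the shuttle's top face. The shuttle's top face is 32 mm above the table. The tab lies 90 mm behind the nests; x points along the travel, into the press
- shuttle (a joint): travel of the shuttle in m: 0 fully drawn out (loading), 0.115 fully home at its stop. It has no spring, takes about 3 N to slide, and stays where it is left. At 0 the nests' centres are 75 mm short of the bridge's front face; at home the tab is 50 mm in front of it
- press: the fixed green and grey press; origin on the table, x along the shuttle's travel, y to the left of it. Base plate 300 x 200 mm (x from -175 to 125 mm), 12 mm thick. Its green bridge spans the shuttle from x = 0 to 80 mm, 197 mm wide, underside 44 mm and top 73 mm above the table, so that a seated blank passes 7 mm below it; a flat cylinder on it reaches 97 mm
- green_weight: green pattern weight 38 x 85 x 27 mm, a bystander; origin at the centre of its underside. Mind the tall white overlock sewing machine that stands on the table behind the bystanders, its front about 0.63 m ahead of the robot and its left end about 0.14 m to the right of straight ahead: swing past it close to the robot
- blue_box: flat blue needle box 38 x 58 x 12 mm, a bystander; origin at the centre of its underside
- red_bobbin: steel bobbin with red thread, 21 mm in diameter, 11 mm high, a bystander; origin at the centre of its underside
- pink_chalk: pink triangle of tailor's chalk 37 x 44 x 8 mm, a bystander; origin at the centre of its underside
Things that resemble listed ones, but are neither listed nor needed, are in the scene too. What is shaped like the part that bears round_center but white is not meant.

How it is judged:
By the outcome, as a careful person would: the job done as asked, in the order asked, and still so for the second after the job is handed in, with the robot touching nothing.
It also fails if it takes over 67 s, if anything falls off the work surface, if the arm or the gripper's body presses on something with over 40 N, if the wrist force passes 120 N, or if a joint passes its speed limit or range.

## Working session

There is one attempt and no reset: what is moved stays moved. The work goes in short steps, Python scripts to look and compute and a tool call to move; the robot and the scene stay as the last step left them, time stands still between calls to the robot, and variables do not carry over. Pictures are saved under pics/ and viewed, at most 10 in all, crops included, and the job is handed in when it is done.

Besides the shell and the picture viewer there is one more tool, called after "Call:" as name([rows], argument=value, ...), one row to a line, values as JSON. servo_tool: Moves the arm, as the interface text tells. Its arguments: {"type":"object","properties":{"increments":{"type":"array","items":{"type":"object","properties":{"linear":{"type":"array","items":{"type":"number"}},"spin":{"type":"number"},"grip":{"type":"number"}}}},"grip_force":{"type":"number"}},"required":["increments"]}

```bash
mkdir -p pics; ls; cat > h.py <<'E'
import numpy as np, cv2
from bench import monitor, eyes, job
def grab(n,fn=None):
    d=eyes.grab_frame(n)
    if fn: cv2.imwrite('pics/'+fn,d['frame'])
    return d
def ray(d,u,v):
    K=d['K'];p=np.array([(u-K[0,2])/K[0,0],(v-K[1,2])/K[1,1]])
    s=p.copy()
    for _ in range(20): s=p/(1+d['k1']*(s@s))
    T=d['cam_to_world'];return T[:3,3],T[:3,:3]@np.array([s[0],s[1],1])
def onz(d,u,v,z):
    o,r=ray(d,u,v);return o+r*(z-o[2])/r[2]
def dep(d,u,v):
    o,r=ray(d,u,v);return o+r*float(np.median(d['depth'][int(v)-1:int(v)+2,int(u)-1:int(u)+2]))
def tri(a,b):
    (o1,r1),(o2,r2)=a,b
    A=np.stack([r1,-r2],1);t=np.linalg.lstsq(A,o2-o1,rcond=None)[0]
    p,q=o1+t[0]*r1,o2+t[1]*r2
    return (p+q)/2,np.linalg.norm(p-q)
E
python3 - <<'E'
from h import *
s=monitor.sense();print(s['clock'],s['eef_pos'],s['tcp_rot'],s['opening'],s['wrist_force'])
for n in('top','side'):
    d=grab(n,n+'0.png');print(n,d['K'],d['k1'],d['cam_to_world'])
    np.savez(n+'0.npz',**d)
E
```

```text
pics
0.0 [0.2374844  0.46777377 0.24469042] [[-8.91665972e-01  4.52693474e-01 -6.42724970e-04]
 [ 4.52693931e-01  8.91665058e-01 -1.27630389e-03]
 [-4.67904286e-06 -1.42899444e-03 -9.99998979e-01]] 1.00311226592001 [-0.70964353 -0.79681716  0.84660963]
top [[499.44352099   0.         286.41550915]
 [  0.         499.44352099 204.6856913 ]
 [  0.           0.           1.        ]] -0.1323039361561873 [[-0.01368989 -0.99592759  0.08911133  0.41495759]
 [-0.99974918  0.01521302  0.01643569 -0.19327513]
 [-0.01772441 -0.08886397 -0.99588606  1.20443361]
 [ 0.          0.          0.          1.        ]]
side [[440.8146712    0.         285.84846185]
 [  0.         440.8146712  213.71612378]
 [  0.           0.           1.        ]] -0.11592056688745248 [[ 0.97264049 -0.16673859  0.16176749  0.36252849]
 [-0.23128944 -0.62963343  0.74166497 -0.96188826]
 [-0.02180996 -0.75878849 -0.65097185  0.78903522]
 [ 0.          0.          0.          1.        ]]
```

```bash
ls -la pics; cat h.py | head -3
```

```text
total 744
drwxr-xr-x 2 agent agent   4096 Dec  2 16:48 .
drwxr-xr-x 3 agent agent   4096 Dec  2 16:48 ..
-rw-r--r-- 1 agent agent 360774 Dec  2 16:48 side0.png
-rw-r--r-- 1 agent agent 385712 Dec  2 16:48 top0.png
import numpy as np, cv2
from bench import monitor, eyes, job
def grab(n,fn=None):
```

View pics/top0.png

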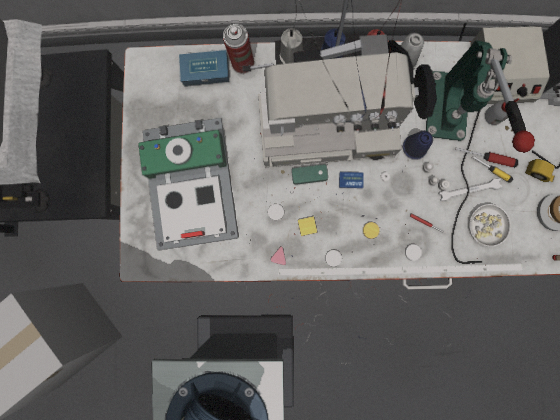

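View pics/side0.png

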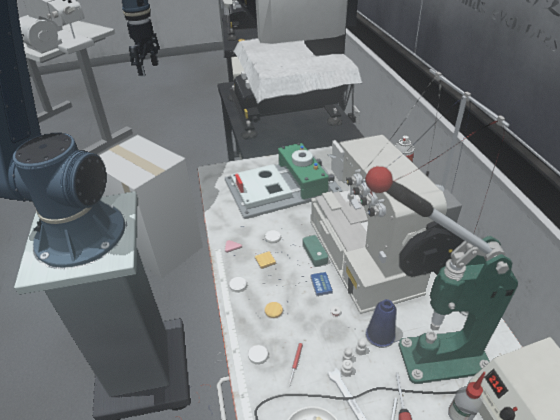

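The top view shows the square blank at (307,226), the round blank at (371,230), and the press on the left with the round nest at (174,200), the square nest at (205,195) and the tab at (192,234). The white discs are decoys. In the side view the blanks are at (265,260) and (274,310), and the nests at about (265,174) and (275,187).

```bash
cat > m.py <<'E'
from h import *
def mask(d,kind):
    hsv=cv2.cvtColor(d['frame'],cv2.COLOR_BGR2HSV)
    r={'yel':((18,90,100),(32,255,255)),'blk':((0,0,0),(180,255,85)),'red':((0,130,80),(6,255,255)),'red2':((172,130,80),(180,255,255))}
    return cv2.inRange(hsv,*r[kind])
def blob(d,kind,seed,win=22):
    m=mask(d,kind)
    if kind=='red': m|=mask(d,'red2')
    w=np.zeros_like(m);u,v=seed;w[v-win:v+win,u-win:u+win]=1;m=m*w
    n,l,s,c=cv2.connectedComponentsWithStats(m)
    i=1+np.argmax(s[1:,4]);cs,_=cv2.findContours((l==i).astype(np.uint8),cv2.RETR_EXTERNAL,cv2.CHAIN_APPROX_NONE)
    return c[i],s[i],cs[0][:,0].astype(float)
E
cat > m0.py <<'E'
from m import *
D={n:{k:v for k,v in np.load(n+'0.npz').items()} for n in('top','side')}
P={'round':('yel',(371,230),(274,310),.01),'square':('yel',(307,226),(265,260),.01),'nr':('blk',(174,200),(265,174),.027),'ns':('blk',(205,195),(275,187),.027),'tab':('red',(192,234),(239,182),.067)}
for k,(c,a,b,z) in P.items():
    R=[]
    for n,s in(('top',a),('side',b)):
        ce,st,co=blob(D[n],c,s,13 if c=='blk' else 22);R.append(ray(D[n],*ce))
        pl=np.array([onz(D[n],*p,z)[:2] for p in co]).astype(np.float32)
        rc=cv2.minAreaRect(pl)
        print(k,n,ce.round(1),st[4],'onz',(onz(D[n],*ce,z)*1e3).round(1),'dep',(dep(D[n],*ce)*1e3).round(1),'rect',np.round(np.array(rc[0])*1e3,1),np.round(np.array(rc[1])*1e3,1),round(rc[2],1))
    p,e=tri(*R);print('   tri',(p*1e3).round(1),'gap',round(e*1e3,1))
v=[cv2.resize(D['top']['frame'][120:290,130:290],None,fx=2.4,fy=2.4,interpolation=2),cv2.resize(D['side']['frame'][140:340,200:350],None,fx=2.4,fy=2.4,interpolation=2)]
h=max(x.shape[0] for x in v);cv2.imwrite('pics/c.png',np.hstack([cv2.copyMakeBorder(x,0,h-x.shape[0],0,0,0) for x in v]))
E
python3 m0.py
```

```text
round top [370.7 229.8] 207 onz [ 458.4 -374.5   10. ] dep [ 458.4 -374.5    9.9] rect [ 458.4 -375. ] [37.4 36.7] 25.3
round side [273.3 309.1] 192 onz [ 455.8 -378.    10. ] dep [ 455.9 -377.7    9.5] rect [ 456.  -378.1] [36.2 36.5] 44.2
   tri [ 457.4 -375.     5.9] gap 2.2
square top [307.1 225.7] 268 onz [ 470.7 -222.2   10. ] dep [ 470.7 -222.2   10.3] rect [ 471.  -222.2] [39.1 39.4] 11.2
square side [264.7 258.9] 176 onz [ 467.3 -225.5   10. ] dep [ 467.4 -224.8    9.2] rect [ 467.2 -225.1] [37.3 38.4] 10.4
   tri [ 469.4 -222.2    6.4] gap 3.1
nr top [173.6 199.7] 203 onz [536.5  96.1  27. ] dep [536.5  96.   27.4] rect [536.9  96.5] [36.8 36.1] 89.1
nr side [265.  174.1] 47 onz [533.7  98.4  27. ] dep [533.8  98.6  26.9] rect [533.8  98.9] [20.5 30.6] 74.8
   tri [534.8  95.8  28.9] gap 3.0
ns top [205.  194.8] 266 onz [546.9  20.1  27. ] dep [547.   20.3  25.6] rect [546.8  20.5] [38.6 40.2] 7.7
ns side [274.1 188.4] 44 onz [545.1  22.7  27. ] dep [545.4  24.   25.9] rect [544.1  23.4] [32.3 27.4] 5.2
   tri [545.6  19.8  29.2] gap 2.0
tab top [191.6 234. ] 86 onz [452.5  43.9  67. ] dep [452.5  43.7  67.9] rect [452.5  44.1] [ 9.3 48.6] 8.0
tab side [238.2 178.8] 26 onz [447.9  40.1  67. ] dep [448.1  42.2  65.5] rect [447.9  39.9] [ 6.5 43. ] 7.4
   tri [450.5  44.8  63.5] gap 4.3
```

View pics/c.png

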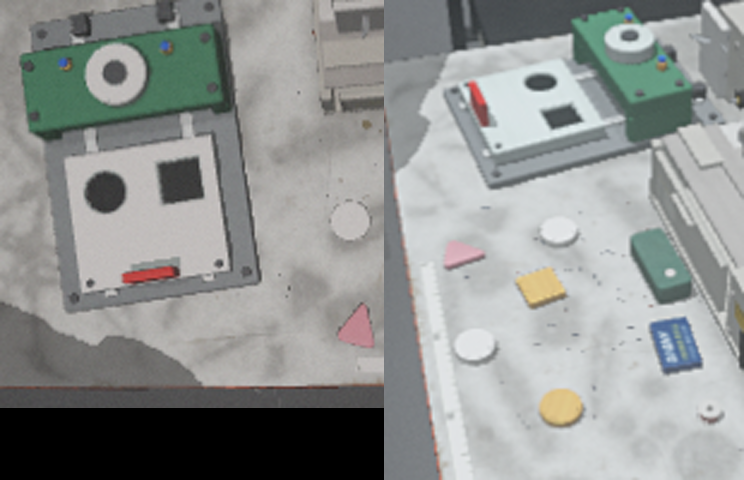

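Call:
servo_tool([
  {"linear": [-26,-25.6,0],"spin": 0,"grip": 90},
  {"linear": [-26,-25.6,0],"spin": 0,"grip": 90},
  {"linear": [-26,-25.6,0],"spin": 0,"grip": 90},
  {"linear": [-26,-25.6,0],"spin": 0,"grip": 90},
  {"linear": [-26,-25.6,0],"spin": 0,"grip": 90},
], grip_force=20)

```text
clock: 0.6
eef_pos: [0.2956, 0.2936, 0.245]
tcp_rot: [[-0.892, 0.452, -0.0], [0.452, 0.892, -0.0], [0.0, -0.001, -1.0]]
wrist_force: [-0.3, 0.5, -0.4]
opening: 0.644
finger_force: 0.0
```

Call:
servo_tool([
  {"linear": [-26,-25.6,0],"spin": 0,"grip": 90},
  {"linear": [-26,-25.6,0],"spin": 0,"grip": 90},
  {"linear": [-26,-25.6,0],"spin": 0,"grip": 90},
  {"linear": [-26,-25.6,0],"spin": 0,"grip": 90},
  {"linear": [-26,-25.6,0],"spin": 0,"grip": 90},
])

```text
clock: 1.1
eef_pos: [0.3536, 0.1206, 0.2452]
tcp_rot: [[-0.892, 0.453, -0.0], [0.453, 0.892, -0.0], [0.0, -0.0, -1.0]]
wrist_force: [-0.1, 0.4, 0.1]
opening: 0.646
finger_force: 0.0
```

Call:
servo_tool([
  {"linear": [-26,-25.6,0],"spin": 0,"grip": 90},
  {"linear": [-26,-25.6,0],"spin": 0,"grip": 90},
  {"linear": [-26,-25.6,0],"spin": 0,"grip": 90},
  {"linear": [-26,-25.6,0],"spin": 0,"grip": 90},
  {"linear": [-26,-25.6,0],"spin": 0,"grip": 90},
])

```text
clock: 1.6
eef_pos: [0.4116, -0.0524, 0.2452]
tcp_rot: [[-0.892, 0.453, -0.0], [0.453, 0.892, 0.0], [0.0, -0.0, -1.0]]
wrist_force: [0.5, 0.6, 0.2]
opening: 0.643
finger_force: 0.0
```

Call:
servo_tool([
  {"linear": [-26,-25.6,0],"spin": 0,"grip": 90},
  {"linear": [-26,-25.6,0],"spin": 0,"grip": 90},
  {"linear": [-26,-25.6,0],"spin": 0,"grip": 90},
  {"linear": [-26,-25.6,0],"spin": 0,"grip": 90},
  {"linear": [-26,-25.6,0],"spin": 0,"grip": 90},
])

```text
clock: 2.1
eef_pos: [0.4696, -0.2254, 0.245]
tcp_rot: [[-0.892, 0.453, -0.0], [0.453, 0.892, 0.0], [0.001, -0.0, -1.0]]
wrist_force: [-0.1, 0.2, -0.2]
opening: 0.648
finger_force: 0.0
```

Call:
servo_tool([
  {"linear": [0,0,26],"spin": 7.4,"grip": 90},
  {"linear": [0,0,26],"spin": 7.4,"grip": 90},
  {"linear": [0,0,26],"spin": 7.4,"grip": 90},
  {"linear": [0,0,26],"spin": 7.4,"grip": 90},
  {"linear": [0,0,26],"spin": 7.4,"grip": 90},
])

```text
clock: 2.6
eef_pos: [0.4692, -0.2238, 0.114]
tcp_rot: [[-0.435, 0.901, -0.001], [0.901, 0.435, 0.0], [0.0, -0.0, -1.0]]
wrist_force: [-0.1, 1.0, 0.3]
opening: 0.647
finger_force: 0.0
```

Call:
servo_tool([
  {"linear": [0,0,25],"spin": 7.4,"grip": 90},
  {"linear": [0,0,25],"spin": 7.4,"grip": 90},
  {"linear": [0,0,20],"spin": 0,"grip": 90},
  {"linear": [0,0,10],"spin": 0,"grip": 90},
  {"linear": [0,0,5],"spin": 0,"grip": 90},
])

```text
clock: 3.1
eef_pos: [0.469, -0.2236, 0.0294]
tcp_rot: [[-0.196, 0.981, -0.002], [0.981, 0.196, 0.001], [0.001, -0.001, -1.0]]
wrist_force: [0.8, 0.2, 0.7]
opening: 0.646
finger_force: 0.0
```

Call:
servo_tool([
  {"linear": [0,0,3],"spin": 0,"grip": 90},
  {"linear": [0,0,3],"spin": 0,"grip": 90},
  {"linear": [0,0,2],"spin": 0,"grip": 90},
  {"linear": [0,0,1],"spin": 0,"grip": 90},
  {"linear": [0,0,0],"spin": 0,"grip": 90},
])

```text
clock: 3.6
eef_pos: [0.4696, -0.2239, 0.0215]
tcp_rot: [[-0.196, 0.981, 0.0], [0.981, 0.196, -0.0], [-0.0, 0.0, -1.0]]
wrist_force: [0.8, 0.6, -0.2]
opening: 0.644
finger_force: 0.0
```

```bash
python3 - <<'E'
from h import *
d=grab('side');s=monitor.sense();print(s['eef_pos'],s['wrist_force'])
cv2.imwrite('pics/s1.png',cv2.resize(d['frame'][180:320,180:360],None,fx=4,fy=4,interpolation=2))
E
```

```text
[ 0.46964986 -0.22393165  0.02157095] [ 0.24267952 -0.18808015 -0.19182391]
```

View pics/s1.png

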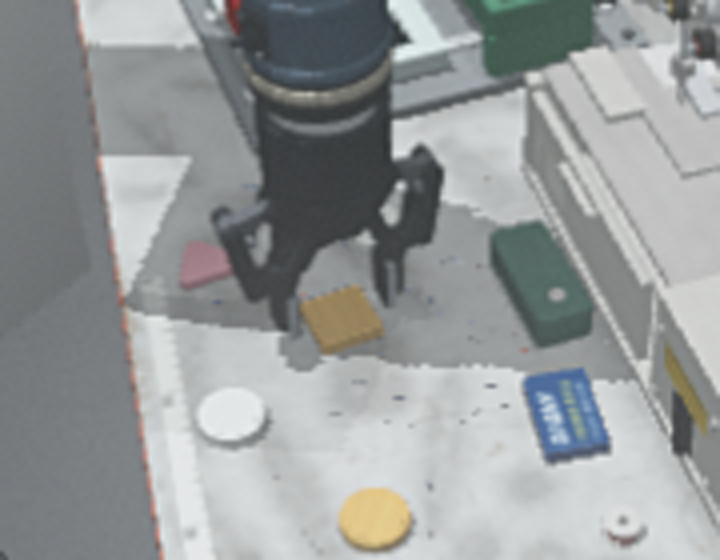

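Call:
servo_tool([
  {"linear": [0,0,0],"spin": 0,"grip": 115},
  {"linear": [0,0,1],"spin": 0,"grip": 115},
  {"linear": [0,0,1],"spin": 0,"grip": 115},
  {"linear": [0,0,1],"spin": 0,"grip": 115},
  {"linear": [0,0,0],"spin": 0,"grip": 115},
])

```text
clock: 4.15
eef_pos: [0.4694, -0.2238, 0.0181]
tcp_rot: [[-0.196, 0.981, -0.0], [0.981, 0.196, 0.0], [0.0, -0.0, -1.0]]
wrist_force: [0.5, 0.5, 0.3]
opening: 0.551
finger_force: 0.0
```

Call:
servo_tool([
  {"linear": [0,0,1],"spin": 0,"grip": 115},
  {"linear": [0,0,0],"spin": 0,"grip": 115},
  {"linear": [0,0,1],"spin": 0,"grip": 115},
  {"linear": [0,0,0],"spin": 0,"grip": 115},
  {"linear": [0,0,0],"spin": 0,"grip": 115},
])

```text
clock: 4.65
eef_pos: [0.4695, -0.2239, 0.0163]
tcp_rot: [[-0.196, 0.981, -0.0], [0.981, 0.196, -0.0], [-0.0, -0.0, -1.0]]
wrist_force: [0.1, 0.1, 0.6]
opening: 0.548
finger_force: 0.0
```

Call:
servo_tool([
  {"linear": [0,0,1],"spin": 0,"grip": 115},
  {"linear": [0,0,0],"spin": 0,"grip": 115},
  {"linear": [0,0,1],"spin": 0,"grip": 115},
  {"linear": [0,0,0],"spin": 0,"grip": 115},
  {"linear": [0,0,0],"spin": 0,"grip": 115},
])

```text
clock: 5.15
eef_pos: [0.4695, -0.2239, 0.0143]
tcp_rot: [[-0.196, 0.981, -0.0], [0.981, 0.196, -0.0], [-0.0, -0.0, -1.0]]
wrist_force: [0.3, 0.2, -0.3]
opening: 0.549
finger_force: 0.0
```

Call:
servo_tool([
  {"linear": [0,0,1],"spin": 0,"grip": 115},
  {"linear": [0,0,0],"spin": 0,"grip": 115},
  {"linear": [0,0,1],"spin": 0,"grip": 115},
  {"linear": [0,0,0],"spin": 0,"grip": 115},
  {"linear": [0,0,0],"spin": 0,"grip": 115},
])

```text
clock: 5.65
eef_pos: [0.4695, -0.2239, 0.0123]
tcp_rot: [[-0.196, 0.981, -0.0], [0.981, 0.196, -0.0], [-0.0, -0.0, -1.0]]
wrist_force: [0.2, -0.4, -0.5]
opening: 0.55
finger_force: 0.0
```

Call:
servo_tool([
  {"linear": [0,0,1],"spin": 0,"grip": 115},
  {"linear": [0,0,0],"spin": 0,"grip": 115},
  {"linear": [0,0,1],"spin": 0,"grip": 115},
  {"linear": [0,0,0],"spin": 0,"grip": 115},
  {"linear": [0,0,0],"spin": 0,"grip": 115},
])

```text
clock: 6.15
eef_pos: [0.4697, -0.2239, 0.0115]
tcp_rot: [[-0.196, 0.981, 0.001], [0.981, 0.196, -0.001], [-0.001, 0.001, -1.0]]
wrist_force: [-3.9, 2.3, 17.1]
opening: 0.549
finger_force: 8.4
```

Call:
servo_tool([
  {"linear": [0,0,-6],"spin": 0,"grip": 115},
  {"linear": [0,0,0],"spin": 0,"grip": 160},
  {"linear": [0,0,0],"spin": 0,"grip": 160},
  {"linear": [0,0,0],"spin": 0,"grip": 160},
  {"linear": [0,0,0],"spin": 0,"grip": 160},
])

```text
clock: 6.65
eef_pos: [0.47, -0.2241, 0.0173]
tcp_rot: [[-0.196, 0.981, 0.001], [0.981, 0.196, -0.001], [-0.001, 0.001, -1.0]]
wrist_force: [-2.9, 1.9, 14.5]
opening: 0.462
finger_force: 20.1
```

Call:
servo_tool([
  {"linear": [0,0,0],"spin": 0,"grip": 90},
  {"linear": [0,0,0],"spin": 0,"grip": 90},
  {"linear": [0,0,0],"spin": 0,"grip": 90},
  {"linear": [0,0,-15],"spin": 0,"grip": 70},
  {"linear": [0,0,-5],"spin": -8.5,"grip": 70},
])

```text
clock: 7.15
eef_pos: [0.4698, -0.224, 0.0369]
tcp_rot: [[-0.339, 0.941, 0.0], [0.941, 0.339, -0.0], [-0.0, 0.0, -1.0]]
wrist_force: [0.2, 0.2, 0.6]
opening: 0.724
finger_force: 0.0
```

```bash
python3 - <<'E'
from h import *
s=monitor.sense();print(s['eef_pos'],s['wrist_force'],s['opening'],s['q'])
E
```

```text
[ 0.46976042 -0.22399874  0.03686899] [0.21172131 0.24184756 0.59641379] 0.7238103755593153 [-4.44878812e-01  3.89006967e-01 -3.75716684e-01  8.05741896e-01
 -1.18324858e-04  7.79901550e-01]
```

Call:
servo_tool([
  {"linear": [0,0,0],"spin": -8.15,"grip": 70},
  {"linear": [0,0,0],"spin": -8.15,"grip": 70},
  {"linear": [0,0,0],"spin": -8.15,"grip": 70},
  {"linear": [0,0,0],"spin": -8.15,"grip": 70},
  {"linear": [0,0,0],"spin": -8.15,"grip": 70},
])

```text
clock: 7.65
eef_pos: [0.4694, -0.2238, 0.0361]
tcp_rot: [[-0.874, 0.487, -0.0], [0.487, 0.874, 0.0], [0.0, -0.0, -1.0]]
wrist_force: [-0.1, -0.4, -0.0]
opening: 0.727
finger_force: 0.0
```

Call:
servo_tool([
  {"linear": [0,0,0],"spin": -8.15,"grip": 70},
  {"linear": [0,0,0],"spin": -8.15,"grip": 70},
  {"linear": [0,0,0],"spin": -8.15,"grip": 70},
  {"linear": [0,0,0],"spin": -8.15,"grip": 70},
  {"linear": [0,0,0],"spin": -8.15,"grip": 70},
])

```text
clock: 8.15
eef_pos: [0.4694, -0.2238, 0.0361]
tcp_rot: [[-0.98, -0.201, -0.0], [-0.201, 0.98, 0.0], [0.0, 0.0, -1.0]]
wrist_force: [-0.0, 0.3, -0.1]
opening: 0.728
finger_force: 0.0
```

Call:
servo_tool([
  {"linear": [0,0,10],"spin": 0,"grip": 70},
  {"linear": [0,0,9.5],"spin": 0,"grip": 70},
  {"linear": [0,0,0],"spin": 0,"grip": 110},
  {"linear": [0,0,0],"spin": 0,"grip": 160},
  {"linear": [0,0,0],"spin": 0,"grip": 160},
])

```text
clock: 8.65
eef_pos: [0.4695, -0.2238, 0.0167]
tcp_rot: [[-0.981, -0.195, -0.0], [-0.195, 0.981, 0.0], [0.0, 0.0, -1.0]]
wrist_force: [-0.6, 0.3, -1.9]
opening: 0.462
finger_force: 20.5
```

Call:
servo_tool([
  {"linear": [0,0,0],"spin": 0,"grip": 160},
  {"linear": [0,0,0],"spin": 0,"grip": 160},
  {"linear": [0,0,0],"spin": 0,"grip": 160},
  {"linear": [0,0,0],"spin": 0,"grip": 160},
  {"linear": [0,0,0],"spin": 0,"grip": 160},
], grip_force=30)

```text
clock: 9.15
eef_pos: [0.4695, -0.2239, 0.0169]
tcp_rot: [[-0.981, -0.196, 0.0], [-0.196, 0.981, -0.0], [0.0, -0.0, -1.0]]
wrist_force: [0.3, -0.4, -2.5]
opening: 0.454
finger_force: 35.2
```

```bash
python3 - <<'E'
from h import *
s=monitor.sense();print(s['eef_pos'],s['wrist_force'],s['opening'],s['tcp_rot'])
E
```

```text
[ 0.46953785 -0.22386689  0.01687693] [ 0.3429234  -0.43197518 -2.47591426] 0.4541206404745155 [[-9.80687766e-01 -1.95579921e-01  1.93668961e-05]
 [-1.95579922e-01  9.80687759e-01 -1.15283035e-04]
 [ 3.55416895e-06 -1.16844438e-04 -9.99999993e-01]]
```

Call:
servo_tool([
  {"linear": [0,0,0],"spin": 0,"grip": 90},
  {"linear": [0,0,0],"spin": 0,"grip": 90},
  {"linear": [0,0,-30],"spin": 0,"grip": 90},
  {"linear": [40,0,-30],"spin": 0,"grip": 90},
  {"linear": [40,0,0],"spin": 0,"grip": 90},
])

```text
clock: 9.65
eef_pos: [0.3927, -0.2407, 0.0798]
tcp_rot: [[-0.98, -0.197, 0.005], [-0.197, 0.98, -0.003], [-0.004, -0.004, -1.0]]
wrist_force: [0.1, -0.8, 0.2]
opening: 0.644
finger_force: 0.0
```

Call:
servo_tool([
  {"linear": [30,0,0],"spin": 0,"grip": 90},
  {"linear": [30,0,0],"spin": 0,"grip": 90},
  {"linear": [0,0,0],"spin": 0,"grip": 90},
  {"linear": [0,0,0],"spin": 0,"grip": 90},
  {"linear": [0,0,0],"spin": 0,"grip": 90},
])

```text
clock: 10.15
eef_pos: [0.3331, -0.2516, 0.0771]
tcp_rot: [[-0.981, -0.196, 0.001], [-0.196, 0.981, -0.001], [-0.001, -0.001, -1.0]]
wrist_force: [-0.5, -0.7, -0.3]
opening: 0.645
finger_force: 0.0
```

```bash
python3 - <<'E'
from m import *
s=monitor.sense();print(s['eef_pos'])
for n,sd in(('top',(307,226)),('side',(265,260))):
    d=grab(n);np.savez(n+'1.npz',**d);cv2.imwrite('pics/%s1.png'%n,d['frame'])
    ce,st,co=blob(d,'yel',sd)
    pl=np.array([onz(d,*p,.01)[:2] for p in co]).astype(np.float32);rc=cv2.minAreaRect(pl)
    print(n,ce,st[4],(onz(d,*ce,.01)*1e3).round(1),np.array(rc[0])*1e3,np.array(rc[1])*1e3,rc[2])
E
```

```text
[ 0.33313281 -0.2515912   0.07707847]
top [307.62926829 226.43414634] 205 [ 468.8 -223.6   10. ] [ 470.41067481 -223.40455651] [38.94366324 39.37338665] 10.449225425720215
side [264.56521739 259.35869565] 184 [ 466.7 -226.7   10. ] [ 466.99008346 -226.76645219] [38.33219409 39.14672509] 10.931611061096191
```

```bash
cat > n.py <<'E'
from m import *
def nests(d,z=.027,verbose=1):
    g=d['frame'].astype(float).mean(2);out=[]
    for u,v in((174,200),(205,195)):
        w=15;p=g[v-w:v+w+1,u-w:u+w+1];ring=np.concatenate([p[0],p[-1],p[:,0],p[:,-1]])
        hi=np.median(ring);lo=np.percentile(p,5);W=np.clip((hi-p)/(hi-lo)-.15,0,.7)
        Y,X=np.mgrid[v-w:v+w+1,u-w:u+w+1];c=((W*X).sum()/W.sum(),(W*Y).sum()/W.sum())
        q=[onz(d,*c,k)*1e3 for k in(z,.032)];out.append(q[0][:2]);print(np.round(c,2),hi.round(),lo.round(),'area',(W/.7).sum().round(),q[0].round(1),q[1].round(1))
    a,b=out;e=a-b;print('mid',((a+b)/2).round(1),'sep',np.linalg.norm(e).round(2),'yaw',np.degrees(np.arctan2(-e[0],e[1])).round(2))
for f in('top0','top1'): nests(dict(np.load(f+'.npz')))
d=dict(np.load('top0.npz'));cv2.imwrite('pics/n.png',cv2.resize(d['frame'][170:250,140:250],None,fx=7,fy=7,interpolation=0))
E
python3 n.py
```

```text
[173.31 199.8 ] 189.0 56.0 area 237.0 [536.2  96.9  27. ] [535.7  95.7  32. ]
[205.64 194.19] 189.0 59.0 area 326.0 [548.4  18.6  27. ] [547.9  17.7  32. ]
mid [542.3  57.8] sep 79.25 yaw 8.87
[173.31 199.81] 197.0 59.0 area 237.0 [536.2  97.   27. ] [535.7  95.7  32. ]
[205.62 194.2 ] 198.0 60.0 area 325.0 [548.4  18.7  27. ] [547.8  17.8  32. ]
mid [542.3  57.8] sep 79.23 yaw 8.87
```

View pics/n.png

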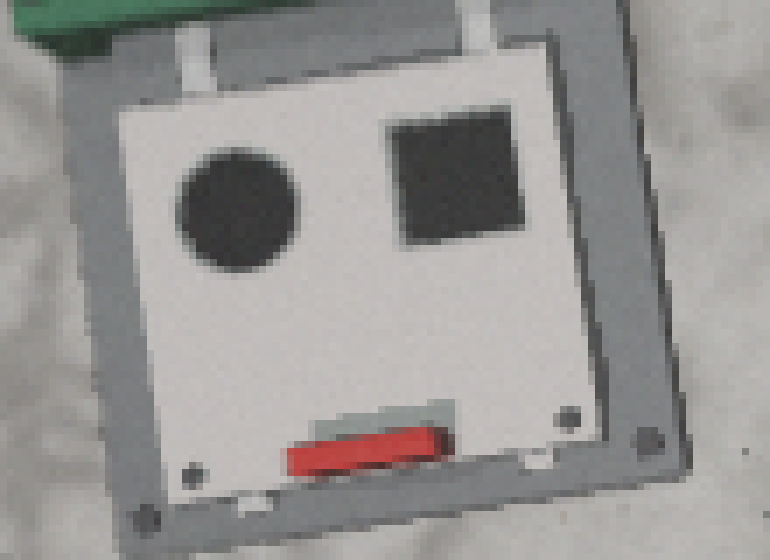

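Call:
servo_tool([
  {"linear": [-35,0.1,0],"spin": 0,"grip": 80},
  {"linear": [-35,0.1,0],"spin": 0,"grip": 80},
  {"linear": [-35,0.1,0],"spin": 0,"grip": 80},
  {"linear": [-34.3,0.1,0],"spin": 0,"grip": 80},
  {"linear": [0,0,20],"spin": 0,"grip": 80},
])

```text
clock: 10.75
eef_pos: [0.4754, -0.2236, 0.0582]
tcp_rot: [[-0.98, -0.199, 0.007], [-0.199, 0.98, -0.003], [-0.006, -0.004, -1.0]]
wrist_force: [0.3, -0.1, -0.8]
opening: 0.689
finger_force: 0.0
```

Call:
servo_tool([
  {"linear": [0,0,20],"spin": 0,"grip": 80},
  {"linear": [0,0,20],"spin": 0,"grip": 80},
  {"linear": [0,0,0],"spin": 0,"grip": 80},
  {"linear": [0,0,0],"spin": 0,"grip": 160},
  {"linear": [0,0,0],"spin": 0,"grip": 160},
])

```text
clock: 11.25
eef_pos: [0.4695, -0.2237, 0.0177]
tcp_rot: [[-0.981, -0.196, 0.001], [-0.196, 0.981, -0.001], [-0.001, -0.001, -1.0]]
wrist_force: [-0.3, -0.0, -2.1]
opening: 0.453
finger_force: 30.3
```

Call:
servo_tool([
  {"linear": [0,0,0],"spin": 0,"grip": 160},
  {"linear": [0,0,0],"spin": 0,"grip": 160},
  {"linear": [0,0,-20],"spin": 0,"grip": 160},
  {"linear": [0,0,-40],"spin": 0,"grip": 160},
  {"linear": [0,0,-40],"spin": 0,"grip": 160},
])

```text
clock: 11.75
eef_pos: [0.4681, -0.2234, 0.1179]
tcp_rot: [[-0.981, -0.195, -0.001], [-0.195, 0.981, 0.0], [0.001, 0.001, -1.0]]
wrist_force: [1.6, -0.8, -1.0]
opening: 0.454
finger_force: 30.7
```

```bash
cat > t.py <<'E'
import sys
from h import *
def to(x,y,z=None):
    s=monitor.sense();R=s['tcp_rot'];p=s['eef_pos'];d=np.array([x,y,p[2] if z is None else z])-p
    print('pos',(p*1e3).round(2),'head',np.degrees(np.arctan2(R[1,1],R[0,1])).round(2),'lin',(R.T@d*1e3).round(2),'open',round(s['opening'],3),'F',s['wrist_force'].round(1),'t',s['clock'])
to(*map(float,sys.argv[1:]))
E
python3 t.py .5461 .0195 .070
```

```text
pos [ 468.13 -223.4   117.91] head 101.27 lin [-124.    222.94   47.92] open 0.454 F [ 1.6 -0.8 -1. ] t 11.75
```

Call:
servo_tool([
  {"linear": [-15.5,27.9,0],"spin": 0,"grip": 160},
  {"linear": [-15.5,27.9,0],"spin": 0,"grip": 160},
  {"linear": [-15.5,27.9,0],"spin": 0,"grip": 160},
  {"linear": [-15.5,27.9,0],"spin": 0,"grip": 160},
  {"linear": [-15.5,27.9,0],"spin": 0,"grip": 160},
])

```text
clock: 12.25
eef_pos: [0.5178, -0.0705, 0.1173]
tcp_rot: [[-0.981, -0.195, 0.001], [-0.195, 0.981, -0.0], [-0.001, -0.0, -1.0]]
wrist_force: [0.8, -0.4, -0.8]
opening: 0.456
finger_force: 30.7
```

Call:
servo_tool([
  {"linear": [-15.5,27.9,0],"spin": 0,"grip": 160},
  {"linear": [-15.5,27.9,0],"spin": 0,"grip": 160},
  {"linear": [-15.5,27.9,0],"spin": 0,"grip": 160},
  {"linear": [0,0,25],"spin": 3.5,"grip": 160},
  {"linear": [0,0,23],"spin": 0,"grip": 160},
])

```text
clock: 12.75
eef_pos: [0.5475, 0.0207, 0.069]
tcp_rot: [[-0.991, -0.135, 0.002], [-0.135, 0.991, -0.0], [-0.002, -0.0, -1.0]]
wrist_force: [0.5, -0.4, -1.1]
opening: 0.456
finger_force: 30.7
```

Call:
servo_tool([
  {"linear": [0,0,0],"spin": 0,"grip": 160},
  {"linear": [0,0,0],"spin": 0,"grip": 160},
  {"linear": [0,0,0],"spin": 0,"grip": 160},
  {"linear": [0,0,0],"spin": 0,"grip": 160},
  {"linear": [0,0,0],"spin": 0,"grip": 160},
])

```text
clock: 13.25
eef_pos: [0.5472, 0.0193, 0.0697]
tcp_rot: [[-0.991, -0.135, 0.001], [-0.135, 0.991, -0.0], [-0.001, -0.0, -1.0]]
wrist_force: [0.2, -0.2, -0.6]
opening: 0.452
finger_force: 30.7
```

```bash
python3 t.py .5461 .0195 .0465; python3 - <<'E'
from h import *
d=grab('side');cv2.imwrite('pics/s2.png',cv2.resize(d['frame'][110:230,200:360],None,fx=4.5,fy=4.5,interpolation=2))
E
```

```text
pos [547.21  19.34  69.73] head 97.76 lin [ 1.11  0.32 23.22] open 0.452 F [ 0.2 -0.2 -0.6] t 13.25
```

View pics/s2.png

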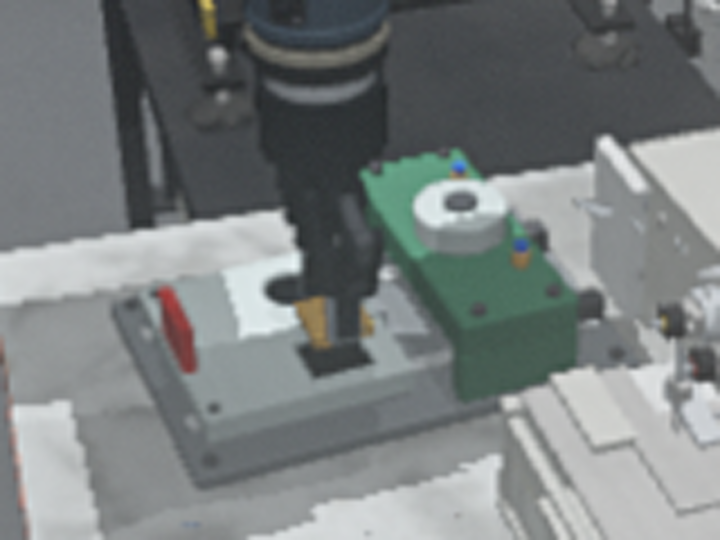

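Call:
servo_tool([
  {"linear": [1.1,0.3,8],"spin": 0,"grip": 160},
  {"linear": [0,0,8],"spin": 0,"grip": 160},
  {"linear": [0,0,2],"spin": 0,"grip": 160},
  {"linear": [0,0,0],"spin": 0,"grip": 160},
  {"linear": [0,0,0],"spin": 0,"grip": 160},
])

```text
clock: 13.8
eef_pos: [0.5455, 0.0197, 0.0507]
tcp_rot: [[-0.991, -0.135, -0.0], [-0.135, 0.991, -0.0], [0.0, -0.0, -1.0]]
wrist_force: [0.1, 0.6, -1.0]
opening: 0.453
finger_force: 30.7
```

Call:
servo_tool([
  {"linear": [0,0,1],"spin": 0,"grip": 160},
  {"linear": [0,0,0.5],"spin": 0,"grip": 160},
  {"linear": [0,0,0.5],"spin": 0,"grip": 160},
  {"linear": [0,0,0.5],"spin": 0,"grip": 160},
  {"linear": [0,0,0],"spin": 0,"grip": 160},
])

```text
clock: 14.3
eef_pos: [0.5455, 0.0197, 0.0483]
tcp_rot: [[-0.991, -0.135, -0.0], [-0.135, 0.991, -0.0], [0.0, -0.0, -1.0]]
wrist_force: [0.0, -0.4, -1.2]
opening: 0.453
finger_force: 30.7
```

Call:
servo_tool([
  {"linear": [0,0,0.5],"spin": 0,"grip": 160},
  {"linear": [0,0,0.5],"spin": 0,"grip": 160},
  {"linear": [0,0,0],"spin": 0,"grip": 160},
  {"linear": [0,0,0],"spin": 0,"grip": 160},
  {"linear": [0,0,0],"spin": 0,"grip": 160},
])

```text
clock: 14.8
eef_pos: [0.5456, 0.0197, 0.0473]
tcp_rot: [[-0.991, -0.135, -0.0], [-0.135, 0.991, -0.0], [0.0, -0.0, -1.0]]
wrist_force: [-0.1, 0.1, -1.5]
opening: 0.456
finger_force: 30.7
```

Call:
servo_tool([
  {"linear": [-0.4,0,0.5],"spin": 0,"grip": 160},
  {"linear": [0,0,0.5],"spin": 0,"grip": 160},
  {"linear": [0,0,0.5],"spin": 0,"grip": 160},
  {"linear": [0,0,0.5],"spin": 0,"grip": 160},
  {"linear": [0,0,0],"spin": 0,"grip": 160},
])

```text
clock: 15.3
eef_pos: [0.5459, 0.0197, 0.0452]
tcp_rot: [[-0.991, -0.135, -0.0], [-0.135, 0.991, -0.0], [0.0, -0.0, -1.0]]
wrist_force: [0.1, 0.3, -1.1]
opening: 0.458
finger_force: 30.7
```

Call:
servo_tool([
  {"linear": [0,0,0.5],"spin": 0,"grip": 160},
  {"linear": [0,0,0],"spin": 0,"grip": 160},
  {"linear": [0,0,0],"spin": 0,"grip": 100},
  {"linear": [0,0,0],"spin": 0,"grip": 95},
  {"linear": [0,0,0],"spin": 0,"grip": 95},
])

```text
clock: 15.8
eef_pos: [0.546, 0.0197, 0.0449]
tcp_rot: [[-0.991, -0.135, 0.0], [-0.135, 0.991, -0.0], [-0.0, -0.0, -1.0]]
wrist_force: [-0.2, 0.7, -0.2]
opening: 0.622
finger_force: 0.0
```

Call:
servo_tool([
  {"linear": [0,0,-10],"spin": 0,"grip": 95},
  {"linear": [0,0,-25],"spin": 0,"grip": 95},
  {"linear": [0,0,-25],"spin": 0,"grip": 95},
  {"linear": [0,0,-30],"spin": 0,"grip": 95},
  {"linear": [0,0,-30],"spin": 0,"grip": 95},
])

```text
clock: 16.3
eef_pos: [0.5458, 0.0197, 0.1667]
tcp_rot: [[-0.991, -0.135, 0.0], [-0.135, 0.991, -0.0], [-0.0, -0.0, -1.0]]
wrist_force: [0.2, -0.0, -1.2]
opening: 0.628
finger_force: 0.0
```

```bash
python3 t.py .457 -.374
```

```text
pos [545.77  19.73 166.71] head 97.78 lin [ 1.4126e+02 -3.7809e+02  1.0000e-02] open 0.628 F [ 0.2 -0.  -1.2] t 16.3
```

Call:
servo_tool([
  {"linear": [14,-37.9,0],"spin": 0,"grip": 90},
  {"linear": [14,-37.9,0],"spin": 0,"grip": 90},
  {"linear": [14,-37.9,0],"spin": 0,"grip": 90},
  {"linear": [14,-37.9,0],"spin": 0,"grip": 90},
  {"linear": [14,-37.9,0],"spin": 0,"grip": 90},
], grip_force=20)

```text
clock: 16.8
eef_pos: [0.5018, -0.179, 0.1658]
tcp_rot: [[-0.991, -0.136, 0.001], [-0.136, 0.991, -0.0], [-0.001, -0.001, -1.0]]
wrist_force: [0.4, -0.5, 0.0]
opening: 0.646
finger_force: 0.0
```

Call:
servo_tool([
  {"linear": [14,-37.9,0],"spin": 0,"grip": 90},
  {"linear": [14,-37.9,0],"spin": 0,"grip": 90},
  {"linear": [14,-37.9,0],"spin": 0,"grip": 90},
  {"linear": [14,-37.9,0],"spin": 0,"grip": 90},
  {"linear": [14,-37.9,0],"spin": 0,"grip": 90},
])

```text
clock: 17.3
eef_pos: [0.458, -0.3764, 0.1658]
tcp_rot: [[-0.991, -0.135, 0.001], [-0.135, 0.991, -0.001], [-0.001, -0.001, -1.0]]
wrist_force: [0.5, -0.7, -0.3]
opening: 0.648
finger_force: 0.0
```

Call:
servo_tool([
  {"linear": [0,0,50],"spin": 0,"grip": 80},
  {"linear": [0,0,40],"spin": 0,"grip": 80},
  {"linear": [0,0,20],"spin": 0,"grip": 80},
  {"linear": [0,0,0],"spin": 0,"grip": 80},
  {"linear": [0,0,0],"spin": 0,"grip": 80},
])

```text
clock: 17.8
eef_pos: [0.4589, -0.375, 0.0558]
tcp_rot: [[-0.991, -0.136, 0.0], [-0.136, 0.991, -0.0], [-0.0, -0.0, -1.0]]
wrist_force: [0.4, -0.2, 0.9]
opening: 0.685
finger_force: 0.0
```

```bash
python3 t.py .458 -.375 .017; python3 - <<'E'
from m import *
d=grab('top');np.savez('top2.npz',**d)
t=d['frame'][170:250,140:250];cv2.imwrite('pics/n2.png',cv2.resize(t,None,fx=5,fy=5,interpolation=0))
ce,st,co=blob(d,'yel',(205,195),18);print(ce,st[4],(onz(d,*ce,.037)*1e3).round(1))
for z in(.0,):
  for du in(-5,0,5):
    print([(dep(d,ce[0]+du,ce[1]+dv)*1e3).round(1)[2] for dv in(-5,0,5)])
print('shuttle',[(dep(d,*p)*1e3).round(1)[2] for p in((190,200),(190,215),(185,190))])
E
```

```text
pos [ 458.91 -374.95   55.84] head 97.79 lin [ 0.92  0.09 38.84] open 0.685 F [ 0.4 -0.2  0.9] t 17.8
[204.50922509 194.56088561] 271 [546.4  19.5  37. ]
[np.float64(36.7), np.float64(37.6), np.float64(37.2)]
[np.float64(35.2), np.float64(36.3), np.float64(36.0)]
[np.float64(36.9), np.float64(36.9), np.float64(37.5)]
shuttle [np.float64(32.8), np.float64(31.8), np.float64(32.3)]
```

View pics/n2.png

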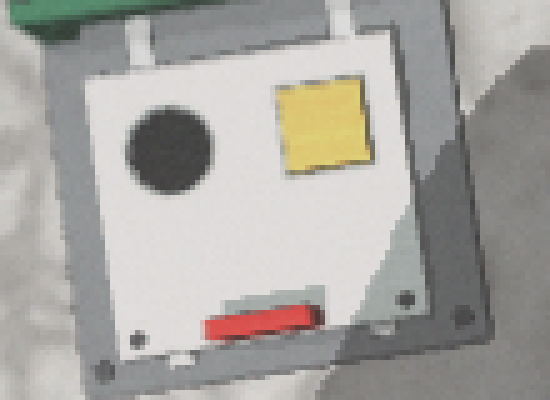

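The square blank is seated: its top reads about 37 mm and sits evenly in the nest at (325,127) in the crop. Next is the round blank.

Call:
servo_tool([
  {"linear": [0.9,0,25],"spin": 0,"grip": 80},
  {"linear": [0,0,13.5],"spin": 0,"grip": 80},
  {"linear": [0,0,0],"spin": 0,"grip": 80},
  {"linear": [0,0,0],"spin": 0,"grip": 160},
  {"linear": [0,0,0],"spin": 0,"grip": 160},
])

```text
clock: 18.35
eef_pos: [0.4587, -0.3755, 0.0183]
tcp_rot: [[-0.991, -0.136, 0.002], [-0.136, 0.991, -0.002], [-0.002, -0.002, -1.0]]
wrist_force: [-0.2, -0.6, 5.1]
opening: 0.445
finger_force: 19.6
```

Call:
servo_tool([
  {"linear": [0,0,0],"spin": 0,"grip": 160},
  {"linear": [0,0,0],"spin": 0,"grip": 160},
  {"linear": [0,0,0],"spin": 0,"grip": 75},
  {"linear": [0,0,0],"spin": 0,"grip": 75},
  {"linear": [0,0,-20],"spin": 0,"grip": 75},
])

```text
clock: 18.85
eef_pos: [0.4565, -0.3738, 0.0347]
tcp_rot: [[-0.991, -0.135, -0.003], [-0.135, 0.991, 0.002], [0.003, 0.003, -1.0]]
wrist_force: [-1.0, 0.5, 0.5]
opening: 0.706
finger_force: 0.0
```

Call:
servo_tool([
  {"linear": [0,0,0],"spin": 8.2,"grip": 75},
  {"linear": [0,0,0],"spin": 8.2,"grip": 75},
  {"linear": [0,0,0],"spin": 8.2,"grip": 75},
  {"linear": [0,0,0],"spin": 8.2,"grip": 75},
  {"linear": [0,0,0],"spin": 8.2,"grip": 75},
])

```text
clock: 19.35
eef_pos: [0.4577, -0.3749, 0.0365]
tcp_rot: [[-0.833, 0.553, 0.0], [0.553, 0.833, -0.0], [-0.0, -0.0, -1.0]]
wrist_force: [0.6, -0.9, 0.3]
opening: 0.705
finger_force: 0.0
```

Call:
servo_tool([
  {"linear": [0,0,0],"spin": 8.2,"grip": 75},
  {"linear": [0,0,0],"spin": 8.2,"grip": 75},
  {"linear": [0,0,0],"spin": 8.2,"grip": 75},
  {"linear": [0,0,0],"spin": 8.2,"grip": 75},
  {"linear": [0,0,0],"spin": 8.2,"grip": 75},
])

```text
clock: 19.85
eef_pos: [0.4577, -0.3749, 0.0365]
tcp_rot: [[-0.266, 0.964, 0.0], [0.964, 0.266, -0.0], [-0.0, -0.0, -1.0]]
wrist_force: [0.2, 0.2, 0.5]
opening: 0.706
finger_force: 0.0
```

Call:
servo_tool([
  {"linear": [0,0,0],"spin": 8,"grip": 75},
  {"linear": [0,0,10],"spin": 0,"grip": 75},
  {"linear": [0,0,10],"spin": 0,"grip": 75},
  {"linear": [0,0,0],"spin": 0,"grip": 160},
  {"linear": [0,0,0],"spin": 0,"grip": 160},
])

```text
clock: 20.35
eef_pos: [0.4573, -0.3745, 0.0157]
tcp_rot: [[-0.137, 0.991, -0.001], [0.991, 0.137, 0.001], [0.001, -0.001, -1.0]]
wrist_force: [-0.8, -0.3, -0.5]
opening: 0.454
finger_force: 20.2
```

```bash
python3 t.py .458 -.375 .017
```

```text
pos [ 457.28 -374.52   15.66] head 7.9 lin [-0.58  0.64 -1.34] open 0.454 F [-0.8 -0.3 -0.5] t 20.35
```

Call:
servo_tool([
  {"linear": [0,0,0],"spin": 0,"grip": 160},
  {"linear": [0,0,0],"spin": 0,"grip": 160},
  {"linear": [0,0,0],"spin": 0,"grip": 160},
  {"linear": [0,0,0],"spin": 0,"grip": 160},
  {"linear": [0,0,0],"spin": 0,"grip": 160},
], grip_force=30)

```text
clock: 20.85
eef_pos: [0.4577, -0.3749, 0.0164]
tcp_rot: [[-0.136, 0.991, 0.0], [0.991, 0.136, -0.0], [-0.0, 0.0, -1.0]]
wrist_force: [-1.0, 0.8, -2.1]
opening: 0.445
finger_force: 31.6
```

```bash
python3 t.py .5357 .0949 .117
```

```text
pos [ 457.71 -374.86   16.43] head 7.79 lin [ 454.84  140.96 -100.64] open 0.445 F [-1.   0.8 -2.1] t 20.85
```

Call:
servo_tool([
  {"linear": [0,0,-20],"spin": 0,"grip": 160},
  {"linear": [0,0,-40],"spin": 0,"grip": 160},
  {"linear": [35,10.84,-40],"spin": 0,"grip": 160},
  {"linear": [35,10.84,0],"spin": 0,"grip": 160},
  {"linear": [35,10.84,0],"spin": 0,"grip": 160},
])

```text
clock: 21.35
eef_pos: [0.476, -0.2688, 0.1147]
tcp_rot: [[-0.134, 0.991, 0.003], [0.991, 0.134, -0.002], [-0.002, 0.002, -1.0]]
wrist_force: [0.5, 0.5, -1.3]
opening: 0.447
finger_force: 31.8
```

Call:
servo_tool([
  {"linear": [35,10.84,0],"spin": 0,"grip": 160},
  {"linear": [35,10.84,0],"spin": 0,"grip": 160},
  {"linear": [35,10.84,0],"spin": 0,"grip": 160},
  {"linear": [35,10.84,0],"spin": 0,"grip": 160},
  {"linear": [35,10.84,0],"spin": 0,"grip": 160},
])

```text
clock: 21.85
eef_pos: [0.5053, -0.0871, 0.1134]
tcp_rot: [[-0.135, 0.991, 0.0], [0.991, 0.135, -0.0], [-0.0, 0.0, -1.0]]
wrist_force: [0.9, 0.3, -1.0]
opening: 0.446
finger_force: 31.8
```

Call:
servo_tool([
  {"linear": [35,10.84,0],"spin": 0,"grip": 160},
  {"linear": [35,10.84,0],"spin": 0,"grip": 160},
  {"linear": [35,10.84,0],"spin": 0,"grip": 160},
  {"linear": [35,10.84,0],"spin": 0,"grip": 160},
  {"linear": [34.8,10.84,0],"spin": 0,"grip": 160},
])

```text
clock: 22.35
eef_pos: [0.5353, 0.0936, 0.1133]
tcp_rot: [[-0.136, 0.991, 0.0], [0.991, 0.136, -0.0], [-0.0, 0.0, -1.0]]
wrist_force: [1.0, -0.4, -1.3]
opening: 0.446
finger_force: 31.8
```

Call:
servo_tool([
  {"linear": [0,0,25],"spin": 0,"grip": 160},
  {"linear": [0,0,20],"spin": 0,"grip": 160},
  {"linear": [0,0,10],"spin": 0,"grip": 160},
  {"linear": [0,0,0],"spin": 0,"grip": 160},
  {"linear": [0,0,0],"spin": 0,"grip": 160},
])

```text
clock: 22.85
eef_pos: [0.5355, 0.0918, 0.0587]
tcp_rot: [[-0.135, 0.991, 0.0], [0.991, 0.135, -0.0], [-0.0, 0.0, -1.0]]
wrist_force: [0.5, -0.2, -1.1]
opening: 0.443
finger_force: 31.8
```

```bash
python3 t.py .5357 .0949 .050; python3 - <<'E'
from h import *
d=grab('side');cv2.imwrite('pics/s3.png',cv2.resize(d['frame'][110:230,200:360],None,fx=4.5,fy=4.5,interpolation=2))
E
```

```text
pos [535.54  91.8   58.7 ] head 7.76 lin [3.05 0.58 8.7 ] open 0.443 F [ 0.5 -0.2 -1.1] t 22.85
```

View pics/s3.png

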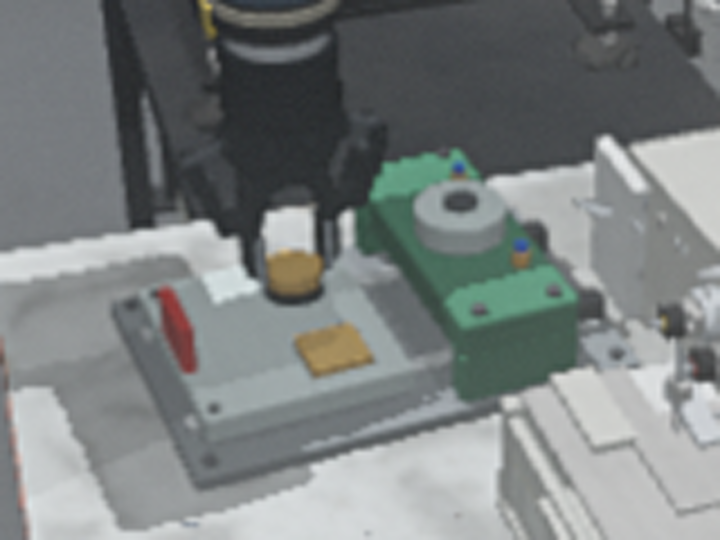

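Call:
servo_tool([
  {"linear": [3,0.4,4],"spin": 0,"grip": 160},
  {"linear": [0,0,3],"spin": 0,"grip": 160},
  {"linear": [0,0,2],"spin": 0,"grip": 160},
  {"linear": [0,0,0],"spin": 0,"grip": 160},
  {"linear": [0,0,0],"spin": 0,"grip": 160},
])

```text
clock: 23.4
eef_pos: [0.5352, 0.095, 0.0492]
tcp_rot: [[-0.135, 0.991, -0.0], [0.991, 0.135, -0.0], [-0.0, -0.0, -1.0]]
wrist_force: [-0.2, 0.3, -0.3]
opening: 0.445
finger_force: 31.8
```

Call:
servo_tool([
  {"linear": [0,0,0.5],"spin": 0,"grip": 160},
  {"linear": [0,0,0.5],"spin": 0,"grip": 160},
  {"linear": [0,0,0.5],"spin": 0,"grip": 160},
  {"linear": [0,0,0.5],"spin": 0,"grip": 160},
  {"linear": [0,0,0],"spin": 0,"grip": 160},
])

```text
clock: 23.9
eef_pos: [0.5353, 0.095, 0.0472]
tcp_rot: [[-0.135, 0.991, 0.0], [0.991, 0.135, -0.0], [-0.0, 0.0, -1.0]]
wrist_force: [0.6, -0.5, -0.2]
opening: 0.447
finger_force: 31.9
```

```bash
python3 t.py .5357 .0949 .0448
```

```text
pos [535.26  95.03  47.24] head 7.78 lin [-0.19  0.42  2.44] open 0.447 F [ 0.6 -0.5 -0.2] t 23.9
```

Call:
servo_tool([
  {"linear": [0,0.4,0.5],"spin": 0,"grip": 160},
  {"linear": [0,0,0.5],"spin": 0,"grip": 160},
  {"linear": [0,0,0.5],"spin": 0,"grip": 160},
  {"linear": [0,0,0.5],"spin": 0,"grip": 160},
  {"linear": [0,0,0],"spin": 0,"grip": 160},
])

```text
clock: 24.4
eef_pos: [0.5361, 0.0954, 0.0455]
tcp_rot: [[-0.136, 0.991, 0.001], [0.991, 0.136, 0.001], [0.0, 0.001, -1.0]]
wrist_force: [-0.3, 1.0, 4.4]
opening: 0.446
finger_force: 32.2
```

Call:
servo_tool([
  {"linear": [0,0,0.5],"spin": 0,"grip": 160},
  {"linear": [0,0,0],"spin": 0,"grip": 160},
  {"linear": [0,0,0],"spin": 0,"grip": 100},
  {"linear": [0,0,0],"spin": 0,"grip": 95},
  {"linear": [0,0,0],"spin": 0,"grip": 95},
])

```text
clock: 24.9
eef_pos: [0.5353, 0.0949, 0.0444]
tcp_rot: [[-0.135, 0.991, -0.001], [0.991, 0.135, -0.001], [-0.0, -0.001, -1.0]]
wrist_force: [0.6, 0.0, 0.1]
opening: 0.629
finger_force: 0.0
```

Call:
servo_tool([
  {"linear": [0,0,-10],"spin": 0,"grip": 95},
  {"linear": [0,0,-25],"spin": 0,"grip": 95},
  {"linear": [0,0,-25],"spin": 0,"grip": 95},
  {"linear": [0,0,-25],"spin": 0,"grip": 95},
  {"linear": [0,0,0],"spin": 0,"grip": 95},
])

```text
clock: 25.4
eef_pos: [0.5375, 0.0954, 0.1335]
tcp_rot: [[-0.135, 0.991, 0.006], [0.991, 0.135, 0.001], [0.0, 0.006, -1.0]]
wrist_force: [0.1, -0.5, -0.4]
opening: 0.625
finger_force: 0.0
```

```bash
python3 t.py .402 .0372 .130
```

```text
pos [537.52  95.37 133.53] head 7.78 lin [ -39.28 -142.16    2.73] open 0.625 F [ 0.1 -0.5 -0.4] t 25.4
```

Call:
servo_tool([
  {"linear": [-13,-30,0],"spin": 0,"grip": 95},
  {"linear": [-13,-30,0],"spin": 0,"grip": 95},
  {"linear": [-13,-30,0],"spin": 0,"grip": 95},
  {"linear": [0,0,0],"spin": 0,"grip": 95},
  {"linear": [0,0,0],"spin": 0,"grip": 95},
], grip_force=25)

```text
clock: 25.9
eef_pos: [0.4517, 0.0441, 0.13]
tcp_rot: [[-0.135, 0.991, 0.001], [0.991, 0.135, 0.0], [-0.0, 0.001, -1.0]]
wrist_force: [1.1, -0.1, -0.7]
opening: 0.628
finger_force: 0.0
```

```bash
python3 t.py .4517 .0445 .057; python3 - <<'E'
from m import *
d=grab('top');e=grab('side')
a=cv2.resize(d['frame'][150:250,130:250],None,fx=3.2,fy=3.2,interpolation=2);b=cv2.resize(e['frame'][130:230,220:340],None,fx=3.2,fy=3.2,interpolation=2)
cv2.imwrite('pics/n3.png',np.hstack([a,b]))
for nm,sd in(('r',(173,199)),('s',(205,195))):
    try:
        ce,st,co=blob(d,'yel',sd,14);print(nm,ce,st[4],(onz(d,*ce,.037)*1e3).round(1),[(dep(d,ce[0]+i,ce[1]+j)*1e3).round(1)[2] for i in(-5,0,5) for j in(-5,0,5)])
    except Exception as x: print(nm,x)
E
```

```text
pos [451.73  44.06 129.96] head 7.74 lin [ 4.400e-01 -3.000e-02  7.296e+01] open 0.628 F [ 1.1 -0.1 -0.7] t 25.9
r [175.19753086 195.64197531] 81 [545.  90.  37.] [np.float64(30.8), np.float64(38.2), np.float64(436.4), np.float64(29.5), np.float64(36.2), np.float64(223.3), np.float64(31.7), np.float64(35.0), np.float64(40.4)]
s [204.21757322 194.61087866] 239 [546.3  20.2  37. ] [np.float64(36.7), np.float64(37.9), np.float64(37.7), np.float64(37.3), np.float64(37.0), np.float64(38.0), np.float64(35.0), np.float64(36.7), np.float64(37.2)]
```

View pics/n3.png

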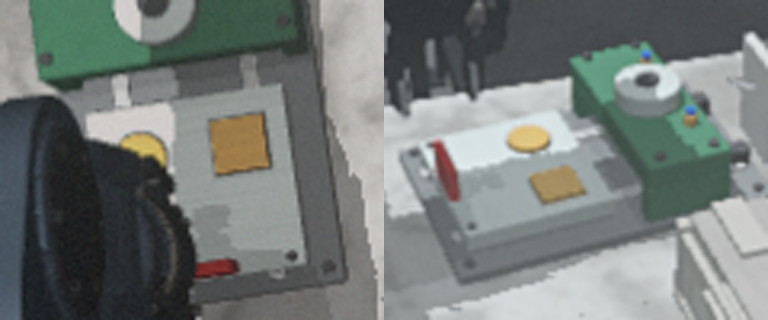

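The side crop shows both blanks on the nests, round at (528,138) and square at (557,184). The top view of the round one is blocked, so I'll check its height in side depth.

```bash
cat > chk.py <<'E'
from m import *
def chk(n='side',seeds=(('r',(385-0,0)),)):
    e=grab(n);m=mask(e,'yel');k,l,s,c=cv2.connectedComponentsWithStats(m)
    for i in range(1,k):
        if s[i,4]<25: continue
        v,u=np.nonzero(cv2.erode((l==i).astype(np.uint8),np.ones((3,3))))
        P=[]
        for a,b in zip(u,v):
            if e['depth'][b,a]>0:
                o,r=ray(e,a,b);P.append(o+r*e['depth'][b,a])
        if len(P)<10: continue
        P=np.array(P);A=np.c_[P[:,:2]-P[:,:2].mean(0),np.ones(len(P))];f=np.linalg.lstsq(A,P[:,2],rcond=None)[0]
        print(n,c[i].round(1),s[i,4],'centre onz37',(onz(e,*c[i],.037)*1e3).round(1),'z',round(f[2]*1e3,1),'slope deg',np.degrees(f[:2]).round(1),'n',len(P))
for _ in range(3): chk()
E
python3 chk.py
```

```text
side [264.6 173.1] 72 centre onz37 [531.5  89.8  37. ] z 37.7 slope deg [ 0.2 -1.3] n 37
side [273.6 187.2] 112 centre onz37 [542.6  15.4  37. ] z 37.5 slope deg [ 0.8 -1.5] n 64
side [264.6 173.1] 72 centre onz37 [531.5  89.8  37. ] z 37.3 slope deg [2.9 1.5] n 38
side [273.6 187.2] 112 centre onz37 [542.6  15.4  37. ] z 37.4 slope deg [-0.6 -0.7] n 64
side [264.6 173.1] 72 centre onz37 [531.5  89.8  37. ] z 38.2 slope deg [-3.3 -5.2] n 37
side [273.6 187.3] 112 centre onz37 [542.4  15.2  37. ] z 37.7 slope deg [0.6 1.3] n 64
```

Call:
servo_tool([
  {"linear": [0.4,0,25],"spin": 0,"grip": 95},
  {"linear": [0,0,25],"spin": 0,"grip": 95},
  {"linear": [0,0,15],"spin": 0,"grip": 95},
  {"linear": [0,0,8],"spin": 0,"grip": 95},
  {"linear": [0,0,0],"spin": 0,"grip": 95},
])

```text
clock: 26.65
eef_pos: [0.4514, 0.0448, 0.0558]
tcp_rot: [[-0.136, 0.991, -0.002], [0.991, 0.136, -0.0], [-0.0, -0.002, -1.0]]
wrist_force: [0.1, -0.7, 0.3]
opening: 0.626
finger_force: 0.0
```

Call:
servo_tool([
  {"linear": [0,0,0],"spin": 0,"grip": 190},
  {"linear": [0,0,0],"spin": 0,"grip": 225},
  {"linear": [0,0,0],"spin": 0,"grip": 240},
  {"linear": [0,0,0],"spin": 0,"grip": 240},
  {"linear": [0,0,0],"spin": 0,"grip": 240},
])

```text
clock: 27.15
eef_pos: [0.4524, 0.0448, 0.0575]
tcp_rot: [[-0.136, 0.991, 0.002], [0.991, 0.136, 0.0], [-0.0, 0.002, -1.0]]
wrist_force: [0.2, 0.2, 6.4]
opening: 0.11
finger_force: 29.0
```

```bash
python3 t.py .4517 .0445 .057
```

```text
pos [452.41  44.77  57.46] head 7.79 lin [-0.17 -0.74  0.46] open 0.11 F [0.2 0.2 6.4] t 27.15
```

Tab gripped (opening 0.11, about 9 mm). I'll push along tool y.

Call:
servo_tool([
  {"linear": [0,3,0],"spin": 0,"grip": 240},
  {"linear": [0,6,0],"spin": 0,"grip": 240},
  {"linear": [0,8,0],"spin": 0,"grip": 240},
  {"linear": [0,8,0],"spin": 0,"grip": 240},
  {"linear": [0,8,0],"spin": 0,"grip": 240},
])

```text
clock: 27.65
eef_pos: [0.4844, 0.0492, 0.0574]
tcp_rot: [[-0.136, 0.991, 0.0], [0.991, 0.136, 0.0], [0.0, 0.0, -1.0]]
wrist_force: [-3.2, -0.4, 10.3]
opening: 0.107
finger_force: 29.5
```

Call:
servo_tool([
  {"linear": [0,8,0],"spin": 0,"grip": 240},
  {"linear": [0,8,0],"spin": 0,"grip": 240},
  {"linear": [0,8,0],"spin": 0,"grip": 240},
  {"linear": [0,8,0],"spin": 0,"grip": 240},
  {"linear": [0,6,0],"spin": 0,"grip": 240},
])

```text
clock: 28.15
eef_pos: [0.5223, 0.0545, 0.0575]
tcp_rot: [[-0.136, 0.991, 0.0], [0.991, 0.136, 0.0], [0.0, 0.0, -1.0]]
wrist_force: [-3.4, 0.7, 8.6]
opening: 0.109
finger_force: 29.5
```

```bash
python3 t.py .5659 .0602 .057
```

```text
pos [522.29  54.48  57.47] head 7.79 lin [-0.25 43.98  0.48] open 0.109 F [-3.4  0.7  8.6] t 28.15
```

Call:
servo_tool([
  {"linear": [0,8,0],"spin": 0,"grip": 240},
  {"linear": [0,8,0],"spin": 0,"grip": 240},
  {"linear": [0,8,0],"spin": 0,"grip": 240},
  {"linear": [0,8,0],"spin": 0,"grip": 240},
  {"linear": [0,6,0],"spin": 0,"grip": 240},
])

```text
clock: 28.65
eef_pos: [0.5551, 0.0591, 0.0573]
tcp_rot: [[-0.136, 0.991, -0.008], [0.991, 0.136, -0.001], [0.0, -0.008, -1.0]]
wrist_force: [-36.0, -3.4, 39.8]
opening: 0.111
finger_force: 35.1
```

Call:
servo_tool([
  {"linear": [0,2,0],"spin": 0,"grip": 240},
  {"linear": [0,1,0],"spin": 0,"grip": 240},
  {"linear": [0,1,0],"spin": 0,"grip": 240},
  {"linear": [0,1,0],"spin": 0,"grip": 240},
  {"linear": [0,0,0],"spin": 0,"grip": 240},
])

```text
clock: 29.15
eef_pos: [0.5551, 0.0591, 0.0572]
tcp_rot: [[-0.135, 0.991, -0.016], [0.991, 0.135, -0.002], [0.0, -0.016, -1.0]]
wrist_force: [-38.1, -3.5, 40.5]
opening: 0.106
finger_force: 37.9
```

```bash
python3 t.py .5664 .0602 .057
```

```text
pos [555.1   59.08  57.22] head 7.78 lin [-0.42 11.35  0.04] open 0.106 F [-38.1  -3.5  40.5] t 29.15
```

Blocked about 11 mm short, with high force. I'll back off and look.

Call:
servo_tool([
  {"linear": [0,-5,0],"spin": 0,"grip": 240},
  {"linear": [0,-5,0],"spin": 0,"grip": 240},
  {"linear": [0,-3,0],"spin": 0,"grip": 240},
  {"linear": [0,0,0],"spin": 0,"grip": 240},
  {"linear": [0,0,0],"spin": 0,"grip": 240},
])

```text
clock: 29.65
eef_pos: [0.5522, 0.0587, 0.0574]
tcp_rot: [[-0.136, 0.991, 0.001], [0.991, 0.136, 0.001], [0.0, 0.001, -1.0]]
wrist_force: [-1.1, 2.0, 10.1]
opening: 0.106
finger_force: 29.7
```

```bash
python3 t.py .5664 .0602 .057; python3 - <<'E'
from h import *
d=grab('top');e=grab('side');np.savez('top4.npz',**d);np.savez('side4.npz',**e)
a=cv2.resize(d['frame'][100:260,110:250],None,fx=3,fy=3,interpolation=2);b=cv2.resize(e['frame'][100:220,220:350],None,fx=3,fy=3,interpolation=2)
b=cv2.copyMakeBorder(b,0,a.shape[0]-b.shape[0],0,0,0)
cv2.imwrite('pics/n4.png',np.hstack([a[:,:400],b[:,:400]]))
E
```

```text
pos [552.17  58.68  57.36] head 7.8 lin [-0.42 14.3   0.37] open 0.106 F [-1.1  2.  10.1] t 29.65
```

View pics/n4.png

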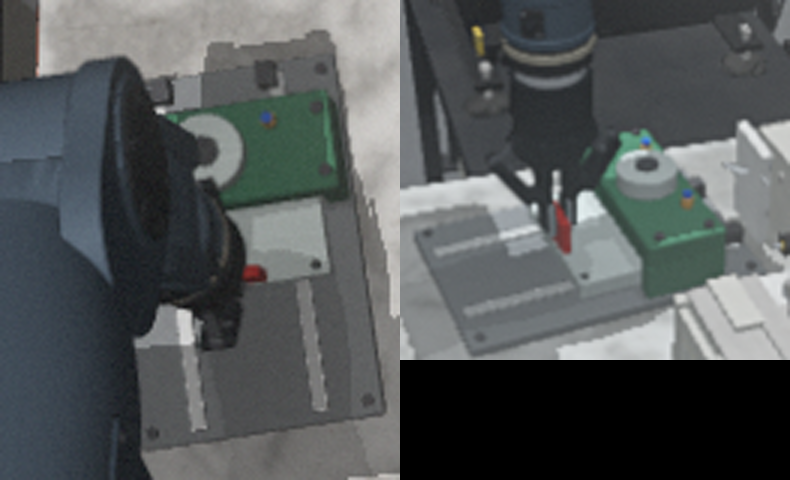

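The outer finger linkage meets the bridge in this orientation. I'll release, turn a quarter turn and push from behind with shut fingers.

Call:
servo_tool([
  {"linear": [0,0,0],"spin": 0,"grip": 210},
  {"linear": [0,0,0],"spin": 0,"grip": 210},
  {"linear": [0,0,-15],"spin": 0,"grip": 210},
  {"linear": [0,0,-25],"spin": 0,"grip": 210},
  {"linear": [0,0,-20],"spin": 0,"grip": 210},
])

```text
clock: 30.25
eef_pos: [0.5516, 0.0581, 0.1171]
tcp_rot: [[-0.135, 0.991, -0.001], [0.991, 0.135, -0.0], [-0.0, -0.001, -1.0]]
wrist_force: [0.6, -0.6, -0.8]
opening: 0.173
finger_force: 0.0
```

Call:
servo_tool([
  {"linear": [0,-20,0],"spin": 0,"grip": 255},
  {"linear": [0,-20,0],"spin": -8.2,"grip": 255},
  {"linear": [0,0,0],"spin": -8.2,"grip": 255},
  {"linear": [0,0,0],"spin": -8.2,"grip": 255},
  {"linear": [0,0,0],"spin": -8.2,"grip": 255},
])

```text
clock: 30.75
eef_pos: [0.5118, 0.0527, 0.1164]
tcp_rot: [[-0.655, 0.756, -0.001], [0.756, 0.655, -0.0], [0.0, -0.001, -1.0]]
wrist_force: [-0.5, 0.2, 0.3]
opening: 0.005
finger_force: 0.0
```

Call:
servo_tool([
  {"linear": [0,0,0],"spin": -8.2,"grip": 255},
  {"linear": [0,0,0],"spin": -8.2,"grip": 255},
  {"linear": [0,0,0],"spin": -8.2,"grip": 255},
  {"linear": [0,0,0],"spin": -8.2,"grip": 255},
  {"linear": [0,0,0],"spin": -8.2,"grip": 255},
])

```text
clock: 31.25
eef_pos: [0.5119, 0.0527, 0.1163]
tcp_rot: [[-0.99, 0.141, -0.001], [0.141, 0.99, -0.0], [0.001, -0.001, -1.0]]
wrist_force: [-0.0, 0.1, -0.0]
opening: 0.003
finger_force: 0.0
```

Call:
servo_tool([
  {"linear": [0,0,0],"spin": -8,"grip": 255},
  {"linear": [0,0,0],"spin": 0,"grip": 255},
  {"linear": [0,0,0],"spin": 0,"grip": 255},
  {"linear": [0,0,0],"spin": 0,"grip": 255},
  {"linear": [0,0,0],"spin": 0,"grip": 255},
])

```text
clock: 31.75
eef_pos: [0.5121, 0.0529, 0.1166]
tcp_rot: [[-1.0, 0.009, -0.0], [0.009, 1.0, -0.0], [0.0, -0.0, -1.0]]
wrist_force: [-0.2, 0.6, -0.4]
opening: -0.001
finger_force: 0.0
```

```bash
python3 t.py .518 .054 .057; python3 - <<'E'
from m import *
for n,sd in(('top',(0,0)),('side',(0,0))):
    d=grab(n);m=mask(d,'red')|mask(d,'red2');k,l,s,c=cv2.connectedComponentsWithStats(m)
    for i in range(1,k):
        if s[i,4]>12:
            p=onz(d,*c[i],.067)*1e3
            if abs(p[0]-520)<90 and abs(p[1]-50)<60: print(n,c[i].round(1),s[i],p.round(1))
E
```

```text
pos [512.1   52.89 116.62] head 89.47 lin [-5.89  1.18 59.62] open -0.001 F [-0.2  0.6 -0.4] t 31.75
top [190.9 190.8] [185 189  12   5  41] [552.4  45.8  67. ]
side [272.  171.1] [269 167   7   9  21] [547.1  51.8  67. ]
```

Call:
servo_tool([
  {"linear": [0,0,10],"spin": -8.3,"grip": 255},
  {"linear": [0,0,20],"spin": 0,"grip": 255},
  {"linear": [0,0,20],"spin": 0,"grip": 255},
  {"linear": [0,0,10],"spin": 0,"grip": 255},
  {"linear": [0,0,0],"spin": 0,"grip": 255},
])

```text
clock: 32.35
eef_pos: [0.5112, 0.0528, 0.0556]
tcp_rot: [[-0.991, -0.137, -0.002], [-0.137, 0.991, -0.0], [0.002, -0.0, -1.0]]
wrist_force: [-0.1, -0.6, 0.7]
opening: 0.001
finger_force: 0.0
```

Call:
servo_tool([
  {"linear": [-8,0,0],"spin": 0,"grip": 255},
  {"linear": [-8,0,0],"spin": 0,"grip": 255},
  {"linear": [-4,0,0],"spin": 0,"grip": 255},
  {"linear": [-2,0,0],"spin": 0,"grip": 255},
  {"linear": [-2,0,0],"spin": 0,"grip": 255},
])

```text
clock: 32.85
eef_pos: [0.5362, 0.0563, 0.0569]
tcp_rot: [[-0.991, -0.137, 0.0], [-0.137, 0.991, -0.0], [-0.0, -0.0, -1.0]]
wrist_force: [-0.1, 0.5, -0.1]
opening: -0.002
finger_force: 0.0
```

Call:
servo_tool([
  {"linear": [-2,0,0],"spin": 0,"grip": 255},
  {"linear": [-2,0,0],"spin": 0,"grip": 255},
  {"linear": [-2,0,0],"spin": 0,"grip": 255},
  {"linear": [-2,0,0],"spin": 0,"grip": 255},
  {"linear": [0,0,0],"spin": 0,"grip": 255},
])

```text
clock: 33.35
eef_pos: [0.5392, 0.0567, 0.0561]
tcp_rot: [[-0.991, -0.137, -0.008], [-0.137, 0.991, -0.001], [0.009, -0.0, -1.0]]
wrist_force: [-17.6, -3.1, 13.5]
opening: 0.004
finger_force: 8.9
```

```bash
python3 t.py .550 .058 .057
```

```text
pos [539.16  56.71  56.08] head 97.88 lin [-10.9   -0.21  -1.02] open 0.004 F [-17.6  -3.1  13.5] t 33.35
```

```bash
cat > b.py <<'E'
from m import *
ang=np.radians(7.8);ex=np.array([np.cos(ang),np.sin(ang)]);ey=np.array([-ex[1],ex[0]]);o=np.array([540.8,57.3])
def run(d):
    hsv=cv2.cvtColor(d['frame'],cv2.COLOR_BGR2HSV);m=cv2.inRange(hsv,(60,90,40),(90,255,255));m[:,260:]=0
    v,u=np.nonzero(m);P=[]
    for a,b in zip(u,v):
        if d['depth'][b,a]>0:
            q,r=ray(d,a,b);P.append((q+r*d['depth'][b,a])*1e3)
    P=np.array(P);s=(P[:,:2]-o)@ex;t=(P[:,:2]-o)@ey
    k=(P[:,2]>69)&(P[:,2]<78)
    print('top-face s range',np.percentile(s[k],[0.5,2,98,99.5]).round(1),'t',np.percentile(t[k],[.5,99.5]).round(1),k.sum())
    k2=(P[:,2]<64)&(P[:,2]>46)&(s<120);print('front face s',np.median(s[k2]).round(1) if k2.any() else None,k2.sum())
run(dict(np.load('top0.npz')))
for n in('top','side'):
    d=grab(n);m=mask(d,'red')|mask(d,'red2');k,l,s,c=cv2.connectedComponentsWithStats(m)
    for i in range(1,k):
        if s[i,4]>6:
            p=onz(d,*c[i],.067)*1e3
            if abs(p[0]-550)<60 and abs(p[1]-50)<50: print(n,s[i],p.round(1),'s',((p[:2]-o)@ex).round(1))
E
python3 b.py; python3 t.py .55 .058
```

```text
top-face s range [ 65.5  67.1 139.6 140.9] t [-91.4  94.8] 1323
front face s None 0
side [273 170   4   8  16] [551.7  38.7  67. ] s 8.3
pos [539.16  56.71  56.06] head 97.88 lin [-10.91  -0.21  -0.09] open 0.002 F [-17.6  -2.8  11. ] t 33.45
```

Bridge position shows the shuttle started about 11.5 mm in, so this is the home stop: the tab is 50 mm from the bridge and resists with 17 N. I'll retreat and verify.

Call:
servo_tool([
  {"linear": [6,0,0],"spin": 0,"grip": 255},
  {"linear": [15,0,0],"spin": 0,"grip": 255},
  {"linear": [25,0,0],"spin": 0,"grip": 255},
  {"linear": [30,0,-20],"spin": 0,"grip": 255},
  {"linear": [30,0,-40],"spin": 0,"grip": 255},
])

```text
clock: 33.95
eef_pos: [0.4364, 0.0425, 0.1152]
tcp_rot: [[-0.991, -0.137, -0.004], [-0.137, 0.991, -0.0], [0.004, 0.0, -1.0]]
wrist_force: [-0.0, 0.3, 0.2]
opening: 0.002
finger_force: 0.0
```

Call:
servo_tool([
  {"linear": [30,0,-40],"spin": 0,"grip": 255},
  {"linear": [30,30,-40],"spin": 0,"grip": 255},
  {"linear": [0,40,-20],"spin": 0,"grip": 255},
  {"linear": [0,45,0],"spin": 0,"grip": 255},
  {"linear": [0,45,0],"spin": 0,"grip": 255},
])

```text
clock: 34.45
eef_pos: [0.3627, 0.1912, 0.2124]
tcp_rot: [[-0.991, -0.136, 0.004], [-0.136, 0.991, 0.002], [-0.004, 0.001, -1.0]]
wrist_force: [0.5, 0.1, -0.7]
opening: 0.0
finger_force: 0.0
```

```bash
sed -i 's/^run(dict.*/&\nD=grab("top");run(D);print("shuttle z",[((dep(D,u,v))*1e3).round(0) for u,v in((180,185),(200,185),(190,200))])/' b.py; python3 b.py; python3 t.py .45 .05; python3 chk.py | sort -u | head -4
```

```text
top-face s range [ 65.5  67.1 139.6 140.9] t [-91.4  94.8] 1323
front face s None 0
top-face s range [ 66.1  67.2 139.6 141.2] t [-91.2  94.4] 1315
front face s None 0
shuttle z [array([571.,  79.,  33.]), array([570.,  31.,  32.]), array([537.,  60.,  11.])]
top [176 187  21   8  93] [553.1  57.8  67. ] s 12.3
side [270 166   7  10  34] [549.2  53.1  67. ] s 7.8
pos [362.07 191.79 211.19] head 98.17 lin [-6.6890e+01 -1.5284e+02 -1.0000e-02] open -0.001 F [ 0.4 -0.6 -0.2] t 34.6
```

```bash
python3 -c "
from bench import job;print(job.job_done())"
```

```text
the job is handed in; nothing more can be done
None
```

I handed the job in at about 35 s: both blanks measured seated before the slide, and the shuttle is at its home stop, though once under the bridge the blanks can't be seen; partway, the first push peaked at about 55 N at the wrist (the limit is 120 N).

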